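# Unpack the craft-stall models round the clock and fasten the case

## Task

Unpack every plywood model from the open carrying case and stand it upright on the table, each centred on its side and about 3 cm clear of its neighbour: the house to the left of the clock (which faces you), the bus to its right, the round box in front of the dial and the arch bridge behind the clock, while the stepped tower goes in the middle between the two tins. Four or five of these models are in the case today. When it is empty, shut its lid and only then swing the steel hasp down over the catch until it lies against the front; do not shift the clock, the tins or the other things on the table.

Things in the scene. Friction and masses are not known exactly. Their poses are not given: they have to be found in the camera images.
- case: Shallow fixed plywood carrying case, 165 (x) x 270 (y) mm, walls 26 mm high and 6 mm thick, floor top 6 mm above the table (the models stand on it). Origin: centre of its underside on the table; -x is its front, roughly towards the robot; +x is the hinge side. In the middle of its front face a small steel catch (staple) sticks out 12 mm, 18 to 22 mm above the table.
- lid (a joint): Angle of the case's lid about its hinge on the far rim: 0 = shut, grows as it opens, stop at 1.9 (standing open, leaning back a little). It starts open, 1.6 to 1.85. The hinge is stiff: the lid stays where it is left and needs about 0.6 N m at most to turn it (4 N at the edge), all the way down to shut. It is a hollow cover 165 x 270 mm, 38 mm deep, top 6 mm thick, mass 0.3 kg.
- lid_hinge (a point): Middle of the lid's hinge line (parallel to the case's y), 82.5 mm behind the case's centre, 26 mm above the table. Its axes turn with the lid: -x runs from the hinge to the free edge, z is the outward normal of the lid's top (the axes are parallel to the case's when shut). The lid's outer top surface lies at z = +38 mm and spans x = 0 to -165 mm, y = -135 to +135 mm.
- lid_edge (a point): Middle of the lid's free edge, on its outer top surface (x = -165, z = +38 mm from lid_hinge).
- hasp (a joint): Angle of the steel hasp, a strap hinged on the lid's front face 2 mm below its top: 0 = hanging flat against the front, over the catch; pi/2 = straight out from the lid's front; pi = standing up along the lid's outward normal. It starts between 2.7 and 3.3 and stops at 3.5. Light friction (0.03 N m): it stays where it is left; push it over towards the front and down. It does not collide with the catch.
- hasp_hinge (a point): Middle of the hasp's hinge; with the lid shut it is 85.5 mm in front of the case's centre and 62 mm above the table. The strap is 30 mm wide (along y), 3 mm thick, 52 mm long; its slot for the catch is 33 to 45 mm from the hinge, so press it home between hinge and slot.
- hasp_tip (a point): The free end of the hasp strap, 52 mm from its hinge.
- clock: Plywood mantel clock with a white round dial, 50 (x) x 100 (y) mm, 82 mm high at its rounded top, 0.9 kg. Origin: centre of its underside. The dial looks along -x (towards the robot); +y is its left as you face the dial, +x is behind it. Not to be moved.
- tin_near: Metal varnish tin, diameter 56, 70 mm high, 0.6 kg; the nearer one. Origin: centre of the underside; its x axis points to the other tin, centre to centre 165 mm. Not to be moved.
- tin_far: The same kind of tin, the farther one. Origin: centre of the underside.
- mid_tins (a point): Point on the table midway between the two tins; its x axis runs along the line of the tins.
- house: Model house, 46 (x) x 46 (y) mm, 51 mm high, walls 28 mm high, gable roof with its ridge along y: the two ends facing +-y are flat right to the ridge, so grip across y. 0.06 to 0.12 kg. Weighted foot. Plain plywood. Origin: centre of the underside, z up.
- tower: Stepped square tower: base 46 x 46 x 20 mm, above it an upper part 30 x 30 mm to 52 mm height. 0.06 to 0.12 kg. Weighted foot. Plain plywood. Origin: centre of the underside, z up.
- bus: Model bus, 64 (x) x 40 (y; 47 over the wheels, which are in its lowest 18 mm) x 52 mm high. Grip across y. 0.06 to 0.12 kg. Weighted foot. Plain plywood. Origin: centre of the underside, z up.
- drum: Round box, diameter 46, 50 mm high, solid. 0.06 to 0.12 kg. Weighted foot. Plain plywood. Origin: centre of the underside, z up.
- arch: Arch bridge, 60 (x) x 40 (y) x 50 mm high, deck 18 mm thick on two end legs. Grip across y. 0.06 to 0.12 kg. Weighted foot. Plain plywood. Origin: centre of the underside, z up.
- glue: Bystander: white glue bottle, diameter 48, 120 mm high. Origin: centre of the underside.
- sander: Bystander: cork sanding block 70 x 40 x 28 mm. Origin: centre of the underside.
- tape: Bystander: cardboard tape ring, outer diameter 90, 24 mm high. Origin: centre of the underside.
- offcut: Bystander: plywood offcut 60 x 30 x 6 mm lying flat. Origin: centre of the underside.
There are look-alikes about, which are no part of the job. What is shaped like the tower but purple, red or yellow is not meant.

How it is judged:
By the outcome, as a careful person would: the job done as asked, in the order asked, and still so for the second after the job is handed in, with the robot touching nothing.
Of house, tower, bus, drum, arch only 4 to 5 are there at a start; the rules pass over those that are not, and their reading is None.
At some moment in a run one of house, tower, bus, drum, arch may be knocked a few centimetres aside while the robot is not near it.
It also fails if it takes over 210 s, if anything falls off the work surface, if the arm or the gripper's body presses on something with over 40 N, if the wrist force passes 120 N, or if a joint passes its speed limit or range.

## Robot

A 6-joint arm with a two-finger parallel gripper is mounted at the origin on the work surface. World frame = base frame: x ahead of the robot, y to its left, z up, the work surface at z = 0. Lengths are in mm, angles in rad, forces in N, time in s.
With the tool pointing down it reaches from about 250 to 775 mm from the base axis. Payload 4 kg.
Tool frame: the origin (TCP) lies at the very end of the fingers, on their centre line; the grasp point (between the pads) lies r.grip_point_offset behind it (r.grip_point_offset is the distance from the TCP to the grasp point, in mm); z points along the fingers, y is the line along which they close (so a half turn about z gives the same grasp; the last joint's range is limited). The gripper opens to 85 mm and grips with 20 to 120 N. Pads are 22 mm wide; open, the fingers measure 114 mm over their backs; the gripper's body (76 mm by 85 mm) begins 54 mm behind the grasp point. The pads swing forward as they close: fully open they stand 13 mm farther back than shut.
Start: joints at [1.126, 0.087, 1.371, -0, 1.684, -0.103], TCP at [184.36, 518.198, 231.341] pointing down, gripper open.
Joint ranges: [-3.1, 3.1], [-0.76, 2.03], [0.27, 2.55], [-1.08, 4.22], [0.17, 2.65], [-2.57, 2.57]. Speed limits (rad/s): [2.79, 2.79, 3.14, 3.14, 3.14, 3.14].

## Interface

Orientations are given as a rotation vector (axis times angle).
In Python, from workcell import r gives the robot as it stands.
- The arm moves only by the tool apply_moves, never from a script. Its argument "increments" is a list of rows, each a list of 7 numbers: the opening, from 0 (shut) to 1 (fully open), then the shift along the tool's x, y, z in mm, then the turn, a rotation vector about the tool's x, y, z in rad. A call has exactly 8 rows; each row is the pose to reach, as a shift and turn from the pose commanded when the call began, along the tool's axes at that moment; what a row does not reach only later rows make up. A row lasts 1/8 s, in which the tool goes at most 62.5 mm and 10.7 degrees, less where a joint would pass 70% of its speed; a pose out of reach is approached as far as the arm can. A call with a gripper value outside its range is refused whole. The fingers move at their own pace and stop on an object; "squeeze" is the grip in N (left out, the last holds). Time passes only in rows, so rows that repeat a pose let the fingers close, or fill a call up. It gives the time, the measured TCP pose, the force, the opening and the grip force at its end, in the units of the state.
- r.get_obs(): the state, without advancing time (a new reading comes with each control period).
- r.snapshot(name): name is "scene" or "top"; returns the picture (420x560x3 uint8, red, green, blue); there is no depth.
- r.camera_info(name): a dict with "K" (3x3 intrinsics, pixels), "extrinsics" (4x4, takes a point from world to camera coordinates). Camera axes: x right, y down, z forward; pixel columns grow to the right and rows downward; lengths in mm; the calibration is good to about 2 mm. A picture is of the moment at which its call begins. camera_info takes no time and is no camera call.
- r.finish_job(): hands the job in; it is judged then, once.
The state is a dict: "t": time; "joint_positions": joint angles; "qd": joint speeds; "effort": joint torques, N m; "ee_pos": TCP position; "orientation": TCP orientation; "contact_force": force on the tool from outside, world axes, zero at the start; "ft_torque": the same for the moment, N m; "opening": finger opening in mm; "gripper_force": force on a finger pad.
Only numpy, scipy, OpenCV 4.12 (cv2) and the standard library are available. Lean on these libraries where they do the work, as an engineer would, in place of code of your own. Each camera call takes 0.05 s, during which the arm holds its last target. There are 200 camera calls.

## Working session

There is one attempt and no reset: what is moved stays moved. The work goes in short steps, Python scripts to look and compute and a tool call to move; the robot and the scene stay as the last step left them, time stands still between calls to the robot, and variables do not carry over. Pictures are saved under pics/ and viewed, at most 14 in all, crops included, and the job is handed in when it is done.

Besides the shell and the picture viewer there is one more tool, called after "Request:" by a JSON object that holds its "name" and its "arguments". apply_moves: Moves the arm, as the interface text tells. Its arguments: {"type":"object","properties":{"increments":{"type":"array","items":{"type":"array","items":{"type":"number"}}},"squeeze":{"type":"number"}},"required":["increments"]}

```bash
ls; mkdir -p pics; python3 - <<'E'
from workcell import r
import cv2,numpy as np
for n in("scene","top"):
    im=r.snapshot(n); cv2.imwrite(f"pics/{n}0.png",im[:,:,::-1])
    c=r.camera_info(n);print(n,np.round(c["K"],1).tolist(),np.round(c["extrinsics"],3).tolist())
print(r.get_obs(), r.grip_point_offset)
E
```

```text
pics
scene [[463.4, 0.0, 274.7], [0.0, 463.4, 214.1], [0.0, 0.0, 1.0]] [[0.644, 0.765, -0.014, -360.741], [0.547, -0.474, -0.69, -248.245], [-0.534, 0.436, -0.724, 1917.763], [0.0, 0.0, 0.0, 1.0]]
top [[526.4, 0.0, 283.6], [0.0, 526.4, 205.8], [0.0, 0.0, 1.0]] [[0.057, -0.998, -0.004, -13.698], [-0.976, -0.055, -0.209, 560.057], [0.208, 0.016, -0.978, 1323.924], [0.0, 0.0, 0.0, 1.0]]
{'t': 0.1, 'joint_positions': array([ 1.12588777e+00,  8.79082870e-02,  1.37212915e+00,  4.76977210e-06,
        1.68359333e+00, -1.03109765e-01]), 'qd': array([ 0.00193023, -0.00205663, -0.00302199, -0.00071307,  0.00149424,
       -0.00053099]), 'effort': array([ 1.72266751e-03, -3.53016901e+01, -3.14216316e+01, -1.63953669e-04,
        7.98489695e-03,  1.36486764e-05]), 'ee_pos': array([184.16302992, 517.77199855, 230.22810586]), 'orientation': array([-5.34190972e-01, -3.09527727e+00,  3.07945437e-03]), 'contact_force': array([ 0.31971011, -0.29959957, -0.85406476]), 'ft_torque': array([-0.04459384,  0.01577975,  0.02846315]), 'gripper_force': 0.0, 'opening': 85.77243913632729} 18.700000000000003
```

View pics/scene0.png

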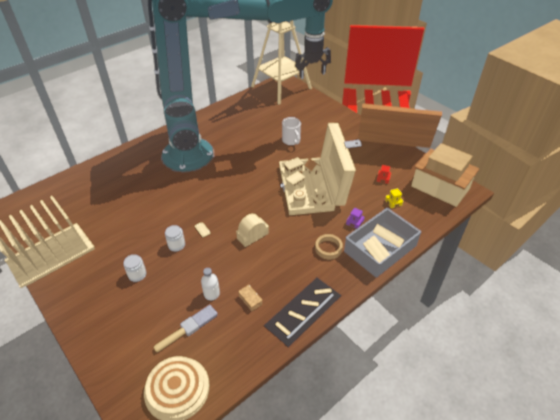

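View pics/top0.png

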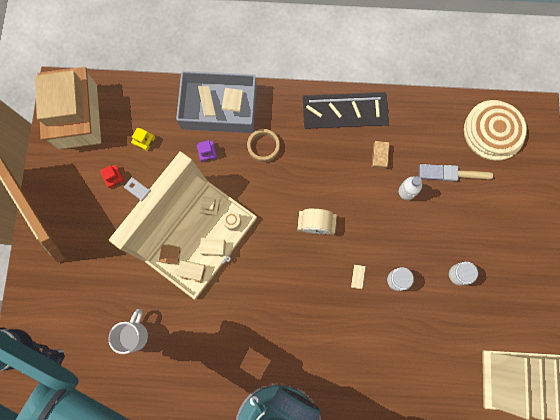

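The top view shows the case rotated around (185,225), lid open to the upper-left, the clock at (317,222), and the tins at (400,279) and (463,273). I'll enlarge it for details.

```bash
cat > h.py <<'E'
from workcell import r
import cv2,numpy as np
from scipy.spatial.transform import Rotation as R
C={n:(r.camera_info(n)["K"],r.camera_info(n)["extrinsics"]) for n in("scene","top")}
def px(n,P):
    K,E=C[n];P=np.atleast_2d(P);q=(P@E[:3,:3].T+E[:3,3])@K.T
    return q[:,:2]/q[:,2:]
def ray(n,u,v,z=0):
    K,E=C[n];d=E[:3,:3].T@np.linalg.inv(K)@[u,v,1];o=-E[:3,:3].T@E[:3,3]
    return o+d*(z-o[2])/d[2]
def crop(im,x0,y0,x1,y1,s,name):
    cv2.imwrite(name,cv2.resize(im[y0:y1,x0:x1,::-1],None,fx=s,fy=s,interpolation=cv2.INTER_CUBIC))
E
python3 - <<'E'
from h import *
im=r.snapshot("top");a=cv2.resize(im[140:305,105:265,::-1],None,fx=3.6,fy=3.6,interpolation=cv2.INTER_CUBIC)
cv2.imwrite("pics/c1.png",a)
im=r.snapshot("scene");crop(im,265,115,365,220,5.7,"pics/c2.png")
im=r.snapshot("top");crop(im,290,195,490,300,4,"pics/c3.png")
E
```

```text
(no output)
```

View pics/c1.png

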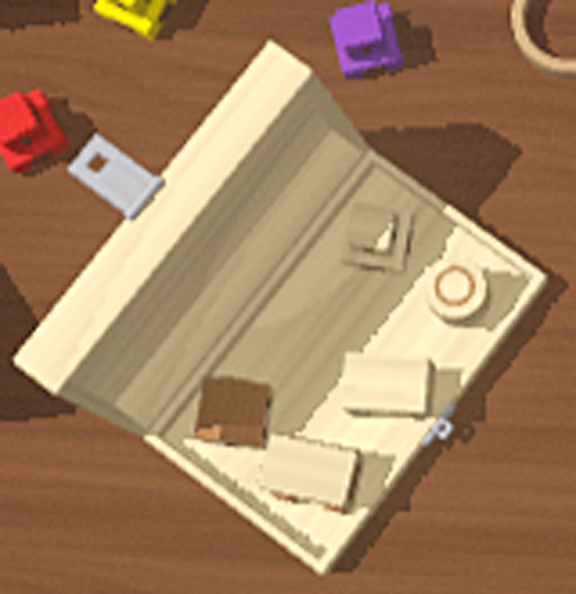

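View pics/c2.png

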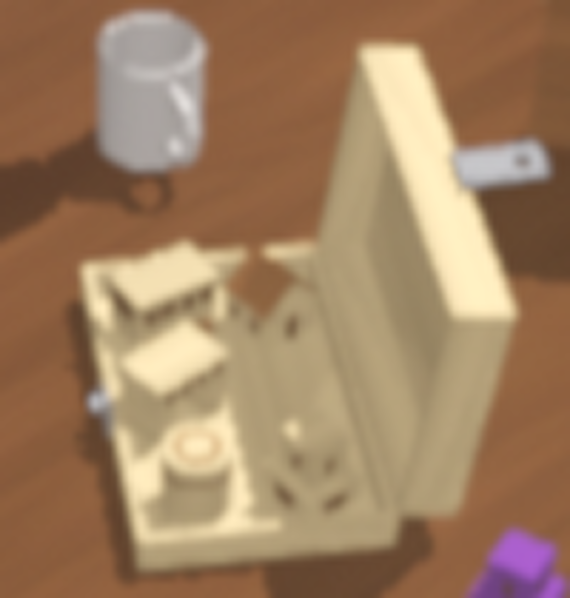

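View pics/c3.png

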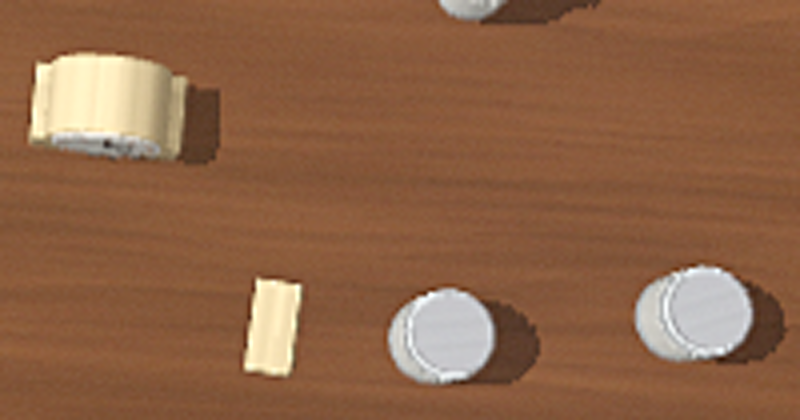

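All five models are in the case (crop c1, at 3.6x): tower (378,238), drum (457,290), arch (388,382), brown-roofed house (233,410) and bus with wheels (310,470). The catch is at (440,428). Next I fit the poses.

```bash
cat >> h.py <<'E'
from scipy.optimize import least_squares
def rz(a):return np.array([[np.cos(a),-np.sin(a),0],[np.sin(a),np.cos(a),0],[0,0,1]])
def T(p,L):return np.atleast_2d(L)@rz(p[2]).T+[p[0],p[1],0]
def fit(n,uv,L,p0):
    uv=np.array(uv,float);f=lambda p:(px(n,T(p,L))-uv).ravel()
    s=least_squares(f,p0);return s.x,np.abs(s.fun).max()
def rect(a,b,z):return [[a/2,b/2,z],[-a/2,b/2,z],[-a/2,-b/2,z],[a/2,-b/2,z]]
E
python3 - <<'E'
from h import *
c1=lambda L:np.array(L)/3.6+[105-.4,140-.4]
c2=lambda L:np.array(L)/5.7+[265-.4,115-.4]
c3=lambda L:np.array(L)/4+[290-.4,195-.4]
print("cam",[np.round(-E[:3,:3].T@E[:3,3]) for K,E in C.values()])
# case: corners order (+x+y),(-x+y),(-x-y),(+x-y)  (rough)
g=lambda n,u,z:np.round(ray(n,*u,z),1)
for q in c1([(145,437),(323,572),(545,275),(370,150)]):print("rim",g("top",q,26))
for q in c2([(83,265),(137,545)]):print("rim scene",g("scene",q,26))
def liduv(p):
    hx=82.5;out=[]
    for y in(135,-135):
        for z in(38,0):
            x=-165;a=p[3];X=x*np.cos(a)+z*np.sin(a);Z=-x*np.sin(a)+z*np.cos(a)
            out.append([hx+X,y,26+Z])
    return out
rim=c1([(145,437),(323,572),(545,275),(370,150)]);lid=c1([(15,360),(60,395),(268,42),(310,72)])
def f(p):
    return np.r_[(px("top",T(p,rect(165,270,26)))-rim).ravel(),(px("top",T(p,liduv(p)))-lid).ravel(),
      .7*(px("scene",T(p,[[-82.5,135,26],[-82.5,-135,26]]))-c2([(83,265),(137,545)])).ravel()]
s=least_squares(f,[500,150,0.9,1.7]);print("case",s.x.round(3),s.fun.round(1))
print("bus",fit("top",c1([(360,450),(273,433),(262,482),(352,500)]),rect(64,40,58),[400,150,0]))
print("arch",fit("top",c1([(432,355),(345,352),(345,407),(430,410)]),rect(60,40,56),[400,150,0]))
print("drum",g("top",c1([(457,288)])[0],56))
print("house@50",g("top",c1([(236,408)])[0],40))
print("tower base",fit("top",c1([(412,208),(404,272),(343,265)]),[[23,23,26],[23,-23,26],[-23,-23,26]],[480,100,0]))
for q in c3([(449,336),(709,309)]):print("tin",g("top",q,70))
# clock: bottom corners front and top z
for q in c3([(28,143),(183,160)]):print("clockfront bottom",g("top",q,0))
t=r.snapshot("top");s2=r.snapshot("scene")
z=lambda im,x,y,w:cv2.resize(im[y:y+w*3//4,x:x+w],(400,300),interpolation=cv2.INTER_CUBIC)
a=np.vstack([np.hstack([z(t,150,236,34),z(t,190,188,44)]),np.hstack([z(s2,296,154,34),z(s2,306,180,36)])])
a=np.clip(a*1.5,0,255).astype(np.uint8)
cv2.imwrite("pics/d1.png",a[:,:,::-1])
E
```

```text
cam [array([1393., -679., 1212.]), array([ 272.,   -4., 1412.])]
rim [397.9 375.3  26. ]
rim [308.3 236.1  26. ]
rim [535.   91.1  26. ]
rim [623.5 229.8  26. ]
rim scene [307.1 236.8  26. ]
rim scene [535.5  86.2  26. ]
case [466.228 232.791   1.003   1.685] [ 0.1  0.4  0.1  0.1  0.2 -0.2  0.  -0.3 -0.3  0.6 -0.9 -0.   0.4 -0.2
  0.7 -0.3 -0.   0.2  0.7 -0.4]
bus (array([381.09453345, 245.46762728,  -1.69584735]), np.float64(1.0299422373711309))
arch (array([445.36799409, 196.69872507,  -1.53442684]), np.float64(0.8092981488720454))
drum [516.1 152.4  56. ]
house@50 [421.4 307.8  40. ]
tower base (array([556.50394788, 218.31683291,  -1.60366888]), np.float64(0.6121095102614618))
tin [ 386.6 -291.3   70. ]
tin [ 413.  -455.4   70. ]
clockfront bottom [506.6 -19.9   0. ]
clockfront bottom [ 500.9 -125.3    0. ]
```

View pics/d1.png

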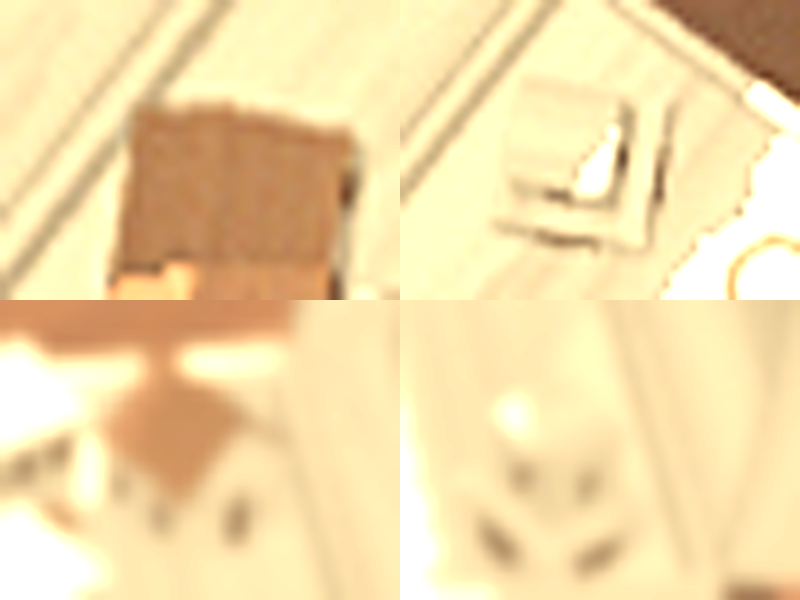

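The zoom shows the house ridge running roughly vertical in the top view (along world x). The tower's edges are near (530,190) and (650,240) in its panel. First move: to above the bus.

Request:
{"name": "apply_moves", "arguments": {"increments": [[0.75,-35,-24,0,0,0,0.17],[0.75,-70,-48,0,0,0,0.34],[0.75,-105,-72,0,0,0,0.51],[0.75,-140,-96,10,0,0,0.68],[0.75,-175,-120,30,0,0,0.85],[0.75,-210,-144,50,0,0,1.02],[0.75,-245,-168,65,0,0,1.19],[0.75,-277,-191,80,0,0,1.355]], "squeeze": 30}}

```text
t: 1.35
ee_pos: [382.0, 244.2, 151.0]
orientation: [2.363, 2.07, 0.001]
contact_force: [0.2, 0.9, -0.2]
opening: 64.3
gripper_force: 0.0
```

```bash
cat >> h.py <<'E'
def st():
    o=r.get_obs();A=R.from_rotvec(o["orientation"]).as_matrix()
    print("t%.1f tcp"%o["t"],o["ee_pos"].round(1),"fing ang %.3f"%np.arctan2(A[1,1],A[0,1]),"zax",A[:,2].round(3),"open %.1f gf %.1f"%(o["opening"],o["gripper_force"]),"F",o["contact_force"].round(1))
    return o["ee_pos"],A
def go(p,ang):  # increments from the present pose to TCP p, fingers along ang
    x,A=st();B=R.from_euler("z",ang+np.pi/2).as_matrix()@np.diag([1.,-1,-1])
    w=R.from_matrix(A.T@B).as_rotvec()
    print("shift",(A.T@(np.array(p)-x)).round(1),"turn",w.round(3))
E
cat > sil.py <<'E'
from h import *
from scipy.optimize import minimize
def hull(n,P,S=4):
    m=np.zeros((420*S,560*S),np.uint8);q=((px(n,P)+.5)*S).astype(np.float32)
    cv2.fillConvexPoly(m,cv2.convexHull(q).astype(np.int32),1);return m
def clockpts(zs,rad):
    a=np.linspace(0,np.pi,15);pr=[(-50,0),(50,0),(50,zs),(-50,zs)]+[(rad*np.cos(t),82-rad+rad*np.sin(t)) for t in a]
    return [[x,y,z] for x in(-25,25) for y,z in pr]
E
python3 - <<'E'
from sil import *
st()
ims={n:r.snapshot(n) for n in("scene","top")}
# clock mask : bright, not brown
M={};B={"scene":(228,205,282,255),"top":(292,198,345,245)}
for n,(a,b,c,d) in B.items():
    g=ims[n].astype(int);m=((g[:,:,2]>105)).astype(np.uint8);k=np.zeros_like(m);k[b:d,a:c]=m[b:d,a:c]
    nn,l,s,_=cv2.connectedComponentsWithStats(k);i=1+np.argmax(s[1:,4]);k=(l==i).astype(np.uint8)
    print(n,s[i]);M[n]=cv2.resize(k,None,fx=4,fy=4,interpolation=cv2.INTER_NEAREST)
def cost(p):
    s=0
    for n in M:
        h=np.zeros_like(M[n])
        P=T(p,clockpts(p[3],p[4]));
        # non-convex shoulders: union of slab + body
        h|=hull(n,[q for q in P if 1][0:0] or T(p,[[x,y,z] for x in(-25,25) for y in(-50,50) for z in(0,p[3])]))
        a=np.linspace(0,np.pi,15)
        h|=hull(n,T(p,[[x,y,z] for x in(-25,25) for y,z in [(-p[4],0),(p[4],0)]+[(p[4]*np.cos(t),82-p[4]+p[4]*np.sin(t)) for t in a]]))
        s+=1-(h&M[n]).sum()/(h|M[n]).sum()
    return s
best=None
for zs in(20,50):
  p0=np.array([527,-71,-.05,zs,41.])
  s=minimize(cost,p0,method="Nelder-Mead",options=dict(initial_simplex=p0+np.vstack([np.zeros(5),np.diag([6,6,.06,8,4])]),maxiter=200))
  print("clock",s.x.round(3),s.fun)
# house eave fit
print("house",fit("top",[(161.1,245.4),(159.2,260.8),(179.4,263.6),(179.9,247.2)],rect(46,46,34)[1:2]+rect(46,46,34)[2:3]+[rect(46,46,34)[3],rect(46,46,34)[0]],[421,308,0]))
E
```

```text
t1.4 tcp [382.  244.2 151. ] fing ang -0.132 zax [ 0.001  0.    -1.   ] open 64.3 gf 0.0 F [ 0.2  0.9 -0.2]
scene [237 213  32  32 643]
top [297 208  34  26 747]
clock [ 5.27695e+02 -6.79700e+01 -1.00000e-03  1.48600e+00  4.35440e+01] 0.2938456927721832
clock [ 5.27452e+02 -6.76270e+01  1.00000e-02  3.26820e+01  4.20630e+01] 0.3198844642611657
house (array([418.63039965, 309.44071204,  -1.58731311]), np.float64(1.815370565475547))
```

Request:
{"name": "apply_moves", "arguments": {"increments": [[0.75,1,-1,40,0,0,0],[0.75,1,-1,80,0,0,0],[0.75,1,-1,110,0,0,0],[0.75,1,-1,128,0,0,0],[0.75,1,-1,128,0,0,0],[0.2,1,-1,128,0,0,0],[0.2,1,-1,128,0,0,0],[0.2,1,-1,128,0,0,0]]}}

```text
t: 2.45
ee_pos: [381.5, 247.3, 24.9]
orientation: [2.356, 2.077, 0.005]
contact_force: [-0.1, 0.8, 4.4]
opening: 39.7
gripper_force: 32.3
```

Request:
{"name": "apply_moves", "arguments": {"increments": [[0.2,0,0,0,0,0,0],[0.2,0,0,0,0,0,0],[0.2,0,0,0,0,0,0],[0.2,0,0,-20,0,0,0],[0.2,0,0,-60,0,0,0],[0.2,0,0,-110,0,0,0],[0.2,0,0,-150,0,0,0],[0.2,0,0,-150,0,0,0]]}}

```text
t: 3.45
ee_pos: [382.4, 247.3, 177.0]
orientation: [2.355, 2.075, 0.012]
contact_force: [-0.1, -0.5, -0.8]
opening: 39.6
gripper_force: 31.8
```

```bash
python3 - <<'E'
from sil import *
st()
for n,b in(("scene",(215,195,290,260)),("top",(285,190,365,290))):
    im=r.snapshot(n);a,c,d,e=b
    globals()[n]=cv2.resize(im[c:e,a:d],(400,400*(e-c)//(d-a)),interpolation=cv2.INTER_CUBIC)
h=min(600,max(scene.shape[0],top.shape[0]));o=np.zeros((h,800,3),np.uint8)
o[:min(h,scene.shape[0]),:400]=scene[:h];o[:min(h,top.shape[0]),400:]=top[:h]
cv2.imwrite("pics/e1.png",o[:,:,::-1])
E
```

```text
t3.5 tcp [382.4 247.3 177. ] fing ang -0.126 zax [ 0.007  0.003 -1.   ] open 39.6 gf 31.8 F [-0.1 -0.5 -0.8]
```

View pics/e1.png

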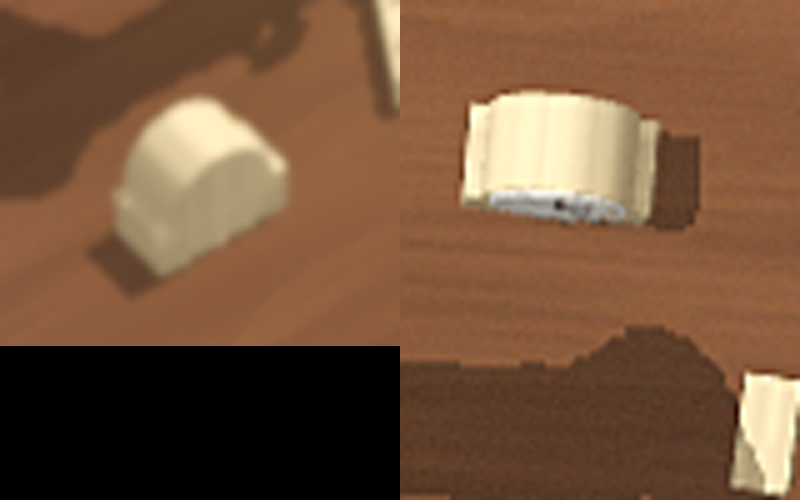

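Bus is held. The scene panel of e1 shows the clock's bottom corners at (117,232), (163,275) and (285,207). In the top panel they are at (462,207) and (648,223), with shoulders at (470,102) and (660,122).

```bash
python3 - <<'E'
from h import *
S=np.array([(117,232),(163,275),(285,207),(117,190)])/5.333+[215-.4,195-.4]
Tp=(np.array([(462,207),(648,223),(470,102),(660,122)])-[400,0])/5+[285-.4,190-.4]
def f(p,k=None):
    return np.r_[(px("scene",T(p,[[-25,-50,0],[25,-50,0],[25,50,0],[-25,-50,p[3]]]))-S).ravel(),
     (px("top",T(p,[[-25,50,0],[-25,-50,0],[25,50,p[3]],[25,-50,p[3]]]))-Tp).ravel()]
s=least_squares(f,[528,-70,-.03,25],loss="soft_l1");print(s.x.round(3),f(s.x).round(1))
p=s.x
print("bottom corner rays top",[ray("top",*q,0)[:2].round(1) for q in Tp[:2]],"scene",[ray("scene",*q,0)[:2].round(1) for q in S[:3]])
for nm,L in dict(house=[0,103,0],bus=[0,-112,0],busc=[0,-103.5,0],drum=[-78,0,0],arch=[85,0,0]).items(): print(nm,T(p,L).round(1)[0])
st()
E
```

```text
[ 5.2753e+02 -7.1877e+01 -4.0000e-02  4.0671e+01] [ 0.2  0.1 -0.1  0.8  0.6 -0.3 -0.7  0.1 -0.1  0.1 -0.5  0.4  0.4  0.1
 -0.1 -0.3]
bottom corner rays top [array([504.8, -21.1]), array([ 501.8, -122.2])] scene [array([ 499.7, -121.1]), array([ 547.8, -120.5]), array([554.2, -25.2])]
house [531.7  31.    0. ]
bus [ 523.  -183.8    0. ]
busc [ 523.3 -175.3    0. ]
drum [449.6 -68.7   0. ]
arch [612.5 -75.3   0. ]
t3.5 tcp [380.1 246.2 172.4] fing ang -0.126 zax [-0.001 -0.001 -1.   ] open 39.9 gf 31.8 F [-0.9 -0.1 -2.6]
```

```bash
cat >> h.py <<'E'
import json
def plan(way,start=None):  # way: [(x,y,z,fingerangle)], shifts from the pose at the start of the call; last becomes the commanded pose
    c=np.array(start if start else json.load(open("cmd.json")));
    ax=np.array([np.cos(c[3]+np.pi/2),np.sin(c[3]+np.pi/2)]);ay=np.array([np.cos(c[3]),np.sin(c[3])])
    for w in way:
        d=np.array(w[:2])-c[:2];s=[round(float(d@ax)),round(float(d@ay)),round(float(c[2]-w[2])),round(float(c[3]-w[3]),3)]
        print(w,"->",s)
    n=np.r_[c[:2]+s[0]*ax+s[1]*ay,c[2]-s[2],c[3]-s[3]]
    json.dump(n.tolist(),open("cmd.json","w"));print("cmd",n.round(2))
E
python3 - <<'E'
from h import *
plan([(523,-183.8,173.3,-.04)],[380.4,246.5,173.3,-.126])
plan([(523,-183.8,18,-.04)])
plan([(523,-183.8,170,-.04)])
# next: house at finger angle
a=-1.587+np.pi/2
plan([(418.6,309.4,150,a),(418.6,309.4,15,a)])
E
```

```text
(523, -183.8, 173.3, -0.04) -> [-409, 196, 0, -0.086]
cmd [ 5.2345e+02 -1.8389e+02  1.7330e+02 -4.0000e-02]
(523, -183.8, 18, -0.04) -> [0, 0, 155, -0.0]
cmd [ 5.2345e+02 -1.8389e+02  1.8300e+01 -4.0000e-02]
(523, -183.8, 170, -0.04) -> [0, 0, -152, -0.0]
cmd [ 5.2345e+02 -1.8389e+02  1.7030e+02 -4.0000e-02]
(418.6, 309.4, 150, -0.016203673205103408) -> [489, -124, 20, -0.024]
(418.6, 309.4, 15, -0.016203673205103408) -> [489, -124, 155, -0.024]
cmd [ 4.1910e+02  3.0968e+02  1.5300e+01 -2.0000e-02]
```

Request:
{"name": "apply_moves", "arguments": {"increments": [[0.2,-52,25,0,0,0,-0.02],[0.2,-104,50,0,0,0,-0.04],[0.2,-156,75,0,0,0,-0.06],[0.2,-208,100,0,0,0,-0.086],[0.2,-260,125,0,0,0,-0.086],[0.2,-312,150,0,0,0,-0.086],[0.2,-362,174,0,0,0,-0.086],[0.2,-409,196,0,0,0,-0.086]]}}

```text
t: 4.55
ee_pos: [522.4, -185.3, 169.9]
orientation: [-2.262, -2.172, 0.003]
contact_force: [-0.4, -0.5, -1.8]
opening: 39.7
gripper_force: 31.7
```

Request:
{"name": "apply_moves", "arguments": {"increments": [[0.2,0,0,30,0,0,0],[0.2,0,0,75,0,0,0],[0.2,0,0,120,0,0,0],[0.2,0,0,147,0,0,0],[0.2,0,0,155,0,0,0],[0.2,0,0,155,0,0,0],[0.65,0,0,155,0,0,0],[0.65,0,0,155,0,0,0]]}}

```text
t: 5.55
ee_pos: [522.5, -183.4, 16.7]
orientation: [-2.264, -2.175, 0.001]
contact_force: [-0.4, 0.1, -1.0]
opening: 55.3
gripper_force: 0.0
```

Request:
{"name": "apply_moves", "arguments": {"increments": [[0.65,0,0,0,0,0,0],[0.65,0,0,0,0,0,0],[0.65,0,0,-20,0,0,0],[0.65,0,0,-60,0,0,0],[0.65,0,0,-110,0,0,0],[0.7,0,0,-152,0,0,0],[0.7,0,0,-152,0,0,0],[0.7,0,0,-152,0,0,0]]}}

```text
t: 6.55
ee_pos: [523.1, -183.7, 169.6]
orientation: [-2.265, -2.176, 0.0]
contact_force: [-0.8, 0.2, -1.2]
opening: 59.7
gripper_force: 0.0
```

```bash
python3 - <<'E'
from h import *
st()
t=r.snapshot("top")
a=cv2.resize(t[232:272,150:190],(560,560),interpolation=cv2.INTER_CUBIC)
b=cv2.resize(t[185:275,330:360],(200,600),interpolation=cv2.INTER_CUBIC)
o=np.zeros((600,780,3),np.uint8);o[:560,:560]=np.clip(a*1.3,0,255);o[:,580:]=b
cv2.imwrite("pics/f1.png",o[:,:,::-1])
E
```

```text
t6.5 tcp [ 523.1 -183.7  169.6] fing ang -0.040 zax [-0.001  0.001 -1.   ] open 59.7 gf 0.0 F [-0.8  0.2 -1.2]
```

View pics/f1.png

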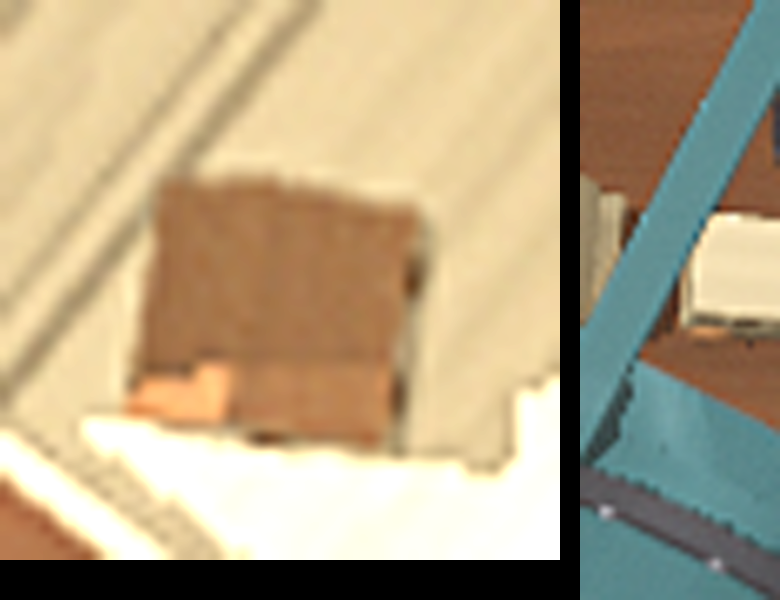

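Bus stands at its place. The house roof corners in the left panel (14x) are (158,185), (128,412), (385,440) and (418,215), with the ridge about vertical.

```bash
python3 - <<'E'
from h import *
uv=np.array([(158,185),(128,412),(385,440),(418,215)])/14+[149.5,231.5]
q=rect(46,46,34);p,e=fit("top",uv,[q[1],q[0],q[3],q[2]],[421,308,1.5]);print("house A",p,e)
q=rect(46,46,34);p,e=fit("top",uv,[q[0],q[3],q[2],q[1]],[421,308,0]);print("house B",p,e)
print([ray("top",*u,34).round(1) for u in uv], ray("top",*uv.mean(0),34))
E
```

```text
house A [419.81220057 312.11156273   0.48805291] 20.737352262986462
house B [419.81226547 312.11136952   2.05640863] 20.72698759562465
[array([442.3, 336. ,  34. ]), array([399.4, 337.1,  34. ]), array([396.9, 288.5,  34. ]), array([439.4, 286.5,  34. ])] [419.4346963  312.04908588  34.        ]
```

```bash
python3 - <<'E'
from h import *
a=-.04
plan([(420,311.5,150,a)],[523.45,-183.89,170.3,-.04])
plan([(420,311.5,15,a)])
plan([(420,311.5,170,a)])
plan([(531.7,31,170,a)])
plan([(531.7,31,9.5,a)])
plan([(531.7,31,170,a)])
E
```

```text
(420, 311.5, 150, -0.04) -> [491, -123, 20, 0.0]
cmd [ 4.2018e+02  3.1164e+02  1.5030e+02 -4.0000e-02]
(420, 311.5, 15, -0.04) -> [0, 0, 135, 0.0]
cmd [ 4.2018e+02  3.1164e+02  1.5300e+01 -4.0000e-02]
(420, 311.5, 170, -0.04) -> [0, 0, -155, 0.0]
cmd [ 4.2018e+02  3.1164e+02  1.7030e+02 -4.0000e-02]
(531.7, 31, 170, -0.04) -> [-276, 123, 0, 0.0]
cmd [ 5.3205e+02  3.0940e+01  1.7030e+02 -4.0000e-02]
(531.7, 31, 9.5, -0.04) -> [0, 0, 161, 0.0]
cmd [ 5.3205e+02  3.0940e+01  9.3000e+00 -4.0000e-02]
(531.7, 31, 170, -0.04) -> [0, 0, -161, 0.0]
cmd [ 5.3205e+02  3.0940e+01  1.7030e+02 -4.0000e-02]
```

Request:
{"name": "apply_moves", "arguments": {"increments": [[0.72,55,-14,0,0,0,0],[0.72,110,-28,0,0,0,0],[0.72,165,-41,0,0,0,0],[0.72,220,-55,0,0,0,0],[0.72,275,-69,0,0,0,0],[0.72,330,-83,0,0,0,0],[0.72,385,-96,0,0,0,0],[0.72,440,-110,0,0,0,0]]}}

```text
t: 7.6
ee_pos: [429.7, 261.5, 168.2]
orientation: [-2.265, -2.176, 0.005]
contact_force: [1.2, 1.0, 1.0]
opening: 61.6
gripper_force: 0.0
```

Request:
{"name": "apply_moves", "arguments": {"increments": [[0.72,51,-13,10,0,0,0],[0.72,51,-13,50,0,0,0],[0.72,51,-13,95,0,0,0],[0.72,51,-13,135,0,0,0],[0.72,51,-13,155,0,0,0],[0.72,51,-13,155,0,0,0],[0.2,51,-13,155,0,0,0],[0.2,51,-13,155,0,0,0]]}}

```text
t: 8.6
ee_pos: [421.0, 312.1, 16.4]
orientation: [2.265, 2.176, 0.003]
contact_force: [-0.2, -0.3, -0.4]
opening: 45.7
gripper_force: 32.2
```

Request:
{"name": "apply_moves", "arguments": {"increments": [[0.2,0,0,0,0,0,0],[0.2,0,0,0,0,0,0],[0.2,0,0,0,0,0,0],[0.2,0,0,-20,0,0,0],[0.2,0,0,-60,0,0,0],[0.2,0,0,-110,0,0,0],[0.2,0,0,-155,0,0,0],[0.2,0,0,-155,0,0,0]]}}

```text
t: 9.6
ee_pos: [422.7, 313.1, 175.8]
orientation: [2.264, 2.175, 0.017]
contact_force: [0.1, 0.2, -1.0]
opening: 45.6
gripper_force: 32.4
```

Request:
{"name": "apply_moves", "arguments": {"increments": [[0.2,-50,22,0,0,0,0],[0.2,-100,45,0,0,0,0],[0.2,-150,67,0,0,0,0],[0.2,-200,89,0,0,0,0],[0.2,-245,109,0,0,0,0],[0.2,-276,123,0,0,0,0],[0.2,-276,123,20,0,0,0],[0.2,-276,123,60,0,0,0]]}}

```text
t: 10.6
ee_pos: [533.2, 30.2, 110.2]
orientation: [2.266, 2.173, 0.003]
contact_force: [0.0, 0.1, -0.1]
opening: 45.5
gripper_force: 32.4
```

Request:
{"name": "apply_moves", "arguments": {"increments": [[0.2,0,0,40,0,0,0],[0.2,0,0,75,0,0,0],[0.2,0,0,95,0,0,0],[0.2,0,0,101,0,0,0],[0.2,0,0,101,0,0,0],[0.68,0,0,101,0,0,0],[0.68,0,0,101,0,0,0],[0.68,0,0,101,0,0,0]]}}

```text
t: 11.6
ee_pos: [532.0, 31.0, 9.0]
orientation: [-2.265, -2.176, 0.0]
contact_force: [-0.6, -0.1, -0.1]
opening: 58.3
gripper_force: 0.0
```

Request:
{"name": "apply_moves", "arguments": {"increments": [[0.68,0,0,-15,0,0,0],[0.68,0,0,-50,0,0,0],[0.68,0,0,-100,0,0,0],[0.7,0,0,-161,0,0,0],[0.7,0,0,-161,0,0,0],[0.7,0,0,-161,0,0,0],[0.7,0,0,-161,0,0,0],[0.7,0,0,-161,0,0,0]]}}

```text
t: 12.6
ee_pos: [531.2, 31.0, 168.5]
orientation: [-2.264, -2.175, 0.004]
contact_force: [1.3, -0.5, -0.3]
opening: 59.7
gripper_force: 0.0
```

```bash
python3 - <<'E'
from h import *
st()
t=r.snapshot("top");s=r.snapshot("scene")
a=cv2.resize(t[180:280,185:265],(480,600),interpolation=cv2.INTER_CUBIC)
b=cv2.resize(s[165:210,280:328],(320,300),interpolation=cv2.INTER_CUBIC)
c=cv2.resize(s[190:250,225:290],(320,295),interpolation=cv2.INTER_CUBIC)
o=np.zeros((600,800,3),np.uint8);o[:,:480]=np.clip(a*1.2,0,255);o[:300,480:]=b;o[305:,480:]=c
cv2.imwrite("pics/g1.png",o[:,:,::-1])
E
```

```text
t12.6 tcp [531.2  31.  168.5] fing ang -0.040 zax [-0.003  0.    -1.   ] open 59.7 gf 0.0 F [ 1.3 -0.5 -0.3]
```

View pics/g1.png

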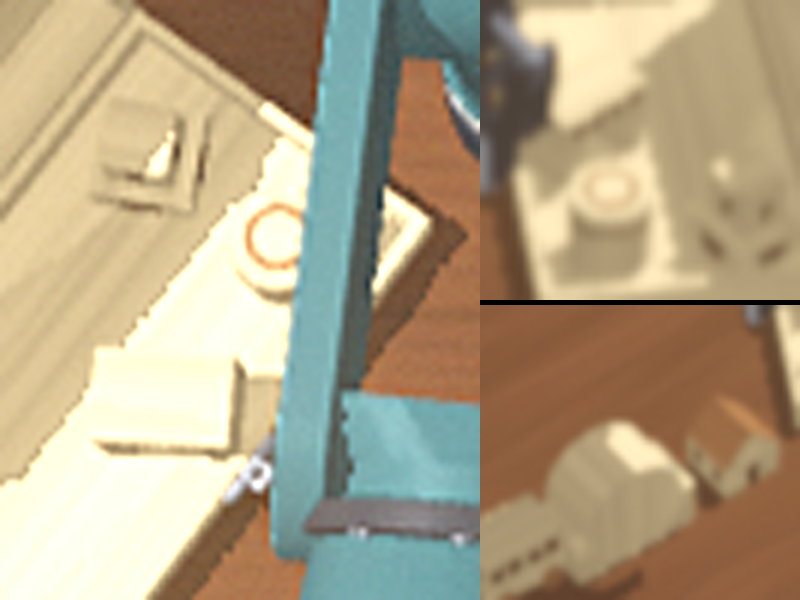

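House stands left of the clock (scene panel, bottom right). The arch top is at about (95,348)–(232,450) in the left panel at 6x, and the tower is untouched.

```bash
python3 - <<'E'
from h import *
o=lambda L:np.array(L)/6+[184.5,179.5]
g=lambda u,z:[ray("top",*q,z)[:2].round(1) for q in o(u)]
print("arch",g([(95,348),(240,358),(232,443),(93,438)],56), fit("top",o([(240,358),(95,348),(93,438),(232,443)]),[[-30,20,56],[-30,-20,56],[30,-20,56],[30,20,56]][0:0] or rect(60,40,56),[445,197,-1.57]))
print(g([(166,395)],56))
print("tower up",g([(105,97),(183,103),(178,178),(98,172)],58),g([(141,138)],58))
print("tower base",g([(212,118),(193,212),(92,195)],26),g([(149,157)],26))
E
```

```text
arch [array([464.2, 229.8]), array([463.4, 166.6]), array([426.4, 167.1]), array([425.2, 227.1])] (array([444.82031145, 197.63768701,  -1.5584881 ]), np.float64(0.733754253488371))
[array([445.5, 197.3])]
tower up [array([575.4, 235.1]), array([574.6, 200.6]), array([540.9, 199.9]), array([541.6, 235.2])] [array([557.9, 217.7])]
tower base [array([575.6, 191.8]), array([532.2, 196.7]), array([537.3, 242.6])] [array([556.1, 218.6])]
```

```bash
python3 - <<'E'
from h import *
b=1.531
plan([(445.2,197.3,150,.02),(445.2,197.3,27,.02)],[532.05,30.94,170.3,-.04])
plan([(445.2,197.3,175,.02)])
plan([(500,110,185,.8)])
plan([(612.5,-75.3,175,b)])
plan([(612.5,-75.3,21,b)])
plan([(612.5,-75.3,175,b)])
print("drum")
plan([(516.1,152.4,150,b),(516.1,152.4,29,b)])
plan([(516.1,152.4,180,b)])
plan([(449.6,-68.7,180,b)])
plan([(449.6,-68.7,23,b)])
plan([(449.6,-68.7,180,b)])
E
```

```text
(445.2, 197.3, 150, 0.02) -> [163, -93, 20, -0.06]
(445.2, 197.3, 27, 0.02) -> [163, -93, 143, -0.06]
cmd [4.4564e+02 1.9753e+02 2.7300e+01 2.0000e-02]
(445.2, 197.3, 175, 0.02) -> [0, 0, -148, -0.0]
cmd [4.4564e+02 1.9753e+02 1.7530e+02 2.0000e-02]
(500, 110, 185, 0.8) -> [-89, 53, -10, -0.78]
cmd [500.41 109.61 185.3    0.8 ]
(612.5, -75.3, 175, 1.531) -> [-209, -55, 10, -0.731]
cmd [612.02 -75.46 175.3    1.53]
(612.5, -75.3, 21, 1.531) -> [0, 0, 154, 0.0]
cmd [612.02 -75.46  21.3    1.53]
(612.5, -75.3, 175, 1.531) -> [0, 0, -154, 0.0]
cmd [612.02 -75.46 175.3    1.53]
drum
(516.1, 152.4, 150, 1.531) -> [105, 224, 25, 0.0]
(516.1, 152.4, 29, 1.531) -> [105, 224, 146, 0.0]
cmd [516.02 152.54  29.3    1.53]
(516.1, 152.4, 180, 1.531) -> [0, 0, -151, 0.0]
cmd [516.02 152.54 180.3    1.53]
(449.6, -68.7, 180, 1.531) -> [58, -224, 0, 0.0]
cmd [449.15 -68.97 180.3    1.53]
(449.6, -68.7, 23, 1.531) -> [0, 0, 157, 0.0]
cmd [449.15 -68.97  23.3    1.53]
(449.6, -68.7, 180, 1.531) -> [0, 0, -157, 0.0]
cmd [449.15 -68.97 180.3    1.53]
```

Request:
{"name": "apply_moves", "arguments": {"increments": [[0.7,50,-28,0,0,0,-0.03],[0.7,100,-56,0,0,0,-0.06],[0.7,150,-85,0,0,0,-0.06],[0.7,163,-93,20,0,0,-0.06],[0.7,163,-93,70,0,0,-0.06],[0.7,163,-93,120,0,0,-0.06],[0.7,163,-93,143,0,0,-0.06],[0.7,163,-93,143,0,0,-0.06]]}}

```text
t: 13.7
ee_pos: [443.4, 196.9, 24.7]
orientation: [-2.197, -2.241, 0.009]
contact_force: [-0.4, -0.2, 0.3]
opening: 59.3
gripper_force: 0.0
```

Request:
{"name": "apply_moves", "arguments": {"increments": [[0.2,0,0,0,0,0,0],[0.2,0,0,0,0,0,0],[0.2,0,0,0,0,0,0],[0.2,0,0,0,0,0,0],[0.2,0,0,-15,0,0,0],[0.2,0,0,-50,0,0,0],[0.2,0,0,-100,0,0,0],[0.2,0,0,-148,0,0,0]]}}

```text
t: 14.7
ee_pos: [445.3, 197.4, 177.2]
orientation: [-2.199, -2.243, 0.0]
contact_force: [0.6, 0.8, -0.4]
opening: 39.8
gripper_force: 31.4
```

Request:
{"name": "apply_moves", "arguments": {"increments": [[0.2,0,0,-10,0,0,-0.15],[0.2,-20,12,-10,0,0,-0.3],[0.2,-40,24,-10,0,0,-0.45],[0.2,-60,36,-10,0,0,-0.6],[0.2,-80,48,-10,0,0,-0.75],[0.2,-89,53,-10,0,0,-0.78],[0.2,-89,53,-10,0,0,-0.78],[0.2,-89,53,-10,0,0,-0.78]]}}

```text
t: 15.7
ee_pos: [500.1, 110.0, 185.5]
orientation: [-1.181, -2.911, -0.0]
contact_force: [0.0, 0.3, -0.7]
opening: 39.6
gripper_force: 31.4
```

Request:
{"name": "apply_moves", "arguments": {"increments": [[0.2,-35,-9,0,0,0,-0.15],[0.2,-70,-18,0,0,0,-0.3],[0.2,-105,-28,0,0,0,-0.45],[0.2,-140,-37,0,0,0,-0.6],[0.2,-175,-46,0,0,0,-0.731],[0.2,-209,-55,0,0,0,-0.731],[0.2,-209,-55,10,0,0,-0.731],[0.2,-209,-55,10,0,0,-0.731]]}}

```text
t: 16.7
ee_pos: [611.0, -74.3, 173.7]
orientation: [-0.062, -3.137, -0.002]
contact_force: [0.1, -0.1, -1.4]
opening: 39.3
gripper_force: 31.4
```

Request:
{"name": "apply_moves", "arguments": {"increments": [[0.2,0,0,40,0,0,0],[0.2,0,0,90,0,0,0],[0.2,0,0,130,0,0,0],[0.2,0,0,148,0,0,0],[0.2,0,0,154,0,0,0],[0.2,0,0,154,0,0,0],[0.65,0,0,154,0,0,0],[0.65,0,0,154,0,0,0]]}}

```text
t: 17.7
ee_pos: [613.0, -75.5, 22.5]
orientation: [0.062, 3.139, -0.001]
contact_force: [1.5, -0.9, -0.4]
opening: 55.5
gripper_force: 0.0
```

Request:
{"name": "apply_moves", "arguments": {"increments": [[0.65,0,0,0,0,0,0],[0.65,0,0,-15,0,0,0],[0.65,0,0,-50,0,0,0],[0.65,0,0,-100,0,0,0],[0.7,0,0,-154,0,0,0],[0.7,0,0,-154,0,0,0],[0.7,0,0,-154,0,0,0],[0.7,0,0,-154,0,0,0]]}}

```text
t: 18.7
ee_pos: [611.1, -75.2, 173.4]
orientation: [-0.062, -3.138, -0.001]
contact_force: [-0.5, -0.3, -0.3]
opening: 59.7
gripper_force: 0.0
```

```bash
python3 - <<'E'
from h import *
st()
t=r.snapshot("top");s=r.snapshot("scene")
a=cv2.resize(t[185:305,105:265],(480,360),interpolation=cv2.INTER_CUBIC)
c=cv2.resize(s[170:270,210:320],(320,290),interpolation=cv2.INTER_CUBIC)
b=cv2.resize(t[180:270,270:370],(320,288),interpolation=cv2.INTER_CUBIC)
o=np.zeros((600,800,3),np.uint8);o[:360,:480]=a;o[:288,480:]=b;o[305:595,480:]=c
cv2.imwrite("pics/h1.png",o[:,:,::-1])
E
```

```text
t18.7 tcp [611.1 -75.2 173.4] fing ang 1.531 zax [-0.003  0.001 -1.   ] open 59.7 gf 0.0 F [-0.5 -0.3 -0.3]
```

View pics/h1.png

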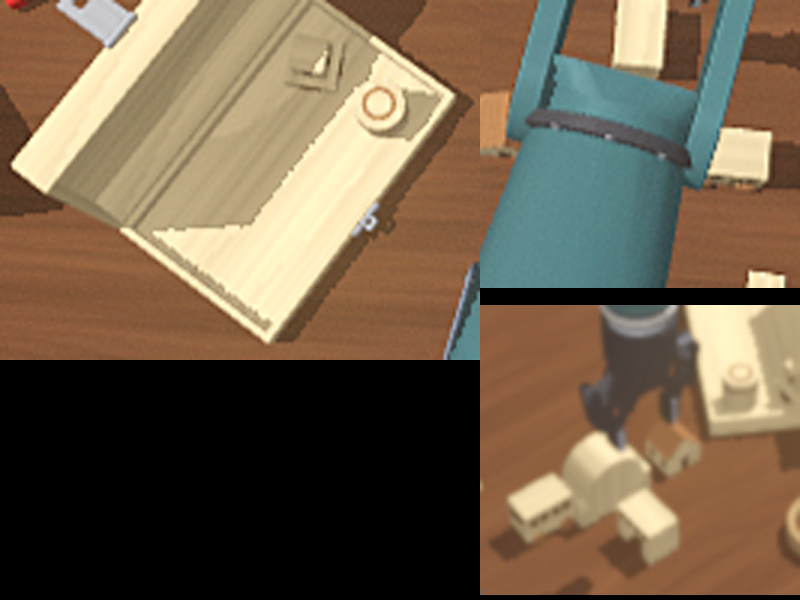

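Bus, house and arch stand around the clock (scene panel). Only the tower and the drum (380,103) remain in the case. Drum next.

Request:
{"name": "apply_moves", "arguments": {"increments": [[0.7,24,50,0,0,0,0],[0.7,47,100,0,0,0,0],[0.7,71,150,0,0,0,0],[0.7,94,200,0,0,0,0],[0.7,105,224,25,0,0,0],[0.7,105,224,75,0,0,0],[0.7,105,224,120,0,0,0],[0.7,105,224,146,0,0,0]]}}

```text
t: 19.8
ee_pos: [513.4, 152.3, 25.3]
orientation: [-0.062, -3.135, 0.002]
contact_force: [-0.1, -0.4, 0.6]
opening: 59.5
gripper_force: 0.0
```

Request:
{"name": "apply_moves", "arguments": {"increments": [[0.7,0,0,0,0,0,0],[0.2,0,0,0,0,0,0],[0.2,0,0,0,0,0,0],[0.2,0,0,0,0,0,0],[0.2,0,0,-15,0,0,0],[0.2,0,0,-50,0,0,0],[0.2,0,0,-100,0,0,0],[0.2,0,0,-151,0,0,0]]}}

```text
t: 20.8
ee_pos: [515.9, 152.5, 183.0]
orientation: [0.063, 3.14, 0.0]
contact_force: [2.2, 0.5, -0.5]
opening: 45.1
gripper_force: 31.5
```

Request:
{"name": "apply_moves", "arguments": {"increments": [[0.2,10,-40,0,0,0,0],[0.2,21,-80,0,0,0,0],[0.2,31,-120,0,0,0,0],[0.2,41,-160,0,0,0,0],[0.2,52,-200,0,0,0,0],[0.2,58,-224,0,0,0,0],[0.2,58,-224,30,0,0,0],[0.2,58,-224,60,0,0,0]]}}

```text
t: 21.8
ee_pos: [449.9, -69.7, 121.6]
orientation: [0.064, 3.137, -0.001]
contact_force: [-0.3, 1.1, -1.3]
opening: 45.0
gripper_force: 31.6
```

Request:
{"name": "apply_moves", "arguments": {"increments": [[0.2,0,0,40,0,0,0],[0.2,0,0,75,0,0,0],[0.2,0,0,91,0,0,0],[0.2,0,0,97,0,0,0],[0.2,0,0,97,0,0,0],[0.68,0,0,97,0,0,0],[0.68,0,0,97,0,0,0],[0.68,0,0,97,0,0,0]]}}

```text
t: 22.8
ee_pos: [449.5, -69.0, 23.7]
orientation: [0.062, 3.14, -0.0]
contact_force: [0.8, 0.4, 0.8]
opening: 57.9
gripper_force: 0.0
```

Request:
{"name": "apply_moves", "arguments": {"increments": [[0.68,0,0,-15,0,0,0],[0.68,0,0,-50,0,0,0],[0.68,0,0,-100,0,0,0],[0.68,0,0,-157,0,0,0],[0.68,0,0,-157,0,0,0],[0.68,0,0,-157,0,0,0],[0.68,0,0,-157,0,0,0],[0.68,0,0,-157,0,0,0]]}}

```text
t: 23.8
ee_pos: [448.4, -68.7, 178.8]
orientation: [-0.063, -3.138, -0.001]
contact_force: [0.3, 0.3, -0.2]
opening: 58.4
gripper_force: 0.0
```

```bash
python3 - <<'E'
from h import *
st()
ta=np.arctan2(-164.1,26.4)+np.pi/2  # finger dir across the tins' line
print(ta)
plan([(500,110,180,.8)],[449.15,-68.97,180.3,1.531])
plan([(556.7,218,170,-.04)])
plan([(556.7,218,32,-.04)])
plan([(556.7,218,180,-.04)])
plan([(470,-100,180,ta)])
plan([(399.8,-373.4,180,ta)])
plan([(399.8,-373.4,26,ta)])
plan([(399.8,-373.4,180,ta)])
E
```

```text
t23.8 tcp [448.4 -68.7 178.8] fing ang 1.531 zax [-0.003  0.001 -1.   ] open 58.4 gf 0.0 F [ 0.3  0.3 -0.2]
0.15951075495552725
(500, 110, 180, 0.8) -> [-44, 181, 0, 0.731]
cmd [500.32 110.14 180.3    0.8 ]
(556.7, 218, 170, -0.04) -> [35, 117, 10, 0.84]
cmd [ 5.5672e+02  2.1845e+02  1.7030e+02 -4.0000e-02]
(556.7, 218, 32, -0.04) -> [0, 0, 138, -0.0]
cmd [ 5.5672e+02  2.1845e+02  3.2300e+01 -4.0000e-02]
(556.7, 218, 180, -0.04) -> [0, 0, -148, -0.0]
cmd [ 5.5672e+02  2.1845e+02  1.8030e+02 -4.0000e-02]
(470, -100, 180, np.float64(0.15951075495552725)) -> [-322, -74, 0, -0.2]
cmd [ 4.6991e+02 -1.0033e+02  1.8030e+02  1.6000e-01]
(399.8, -373.4, 180, np.float64(0.15951075495552725)) -> [-258, -113, 0, 0.0]
cmd [ 3.9945e+02 -3.7304e+02  1.8030e+02  1.6000e-01]
(399.8, -373.4, 26, np.float64(0.15951075495552725)) -> [0, 0, 154, 0.0]
cmd [ 3.9945e+02 -3.7304e+02  2.6300e+01  1.6000e-01]
(399.8, -373.4, 180, np.float64(0.15951075495552725)) -> [0, 0, -154, 0.0]
cmd [ 3.9945e+02 -3.7304e+02  1.8030e+02  1.6000e-01]
```

Request:
{"name": "apply_moves", "arguments": {"increments": [[0.6,-6,25,0,0,0,0.12],[0.6,-12,50,0,0,0,0.24],[0.6,-18,75,0,0,0,0.36],[0.6,-25,100,0,0,0,0.48],[0.6,-31,128,0,0,0,0.6],[0.6,-37,155,0,0,0,0.731],[0.6,-44,181,0,0,0,0.731],[0.6,-44,181,0,0,0,0.731]]}}

```text
t: 24.8
ee_pos: [500.1, 111.4, 179.2]
orientation: [-1.176, -2.911, 0.001]
contact_force: [-0.1, -0.8, -0.9]
opening: 51.6
gripper_force: 0.0
```

Request:
{"name": "apply_moves", "arguments": {"increments": [[0.6,6,20,0,0,0,0.14],[0.6,12,40,0,0,0,0.28],[0.6,18,60,0,0,0,0.42],[0.6,24,80,0,0,0,0.56],[0.6,30,100,0,0,0,0.7],[0.6,35,117,0,0,0,0.84],[0.6,35,117,10,0,0,0.84],[0.6,35,117,10,0,0,0.84]]}}

```text
t: 25.8
ee_pos: [555.6, 217.1, 168.2]
orientation: [-2.263, -2.177, 0.006]
contact_force: [-0.3, -0.2, -0.1]
opening: 51.2
gripper_force: 0.0
```

Request:
{"name": "apply_moves", "arguments": {"increments": [[0.6,0,0,50,0,0,0],[0.6,0,0,90,0,0,0],[0.6,0,0,120,0,0,0],[0.6,0,0,138,0,0,0],[0.6,0,0,138,0,0,0],[0.1,0,0,138,0,0,0],[0.1,0,0,138,0,0,0],[0.1,0,0,138,0,0,0]]}}

```text
t: 26.8
ee_pos: [558.1, 218.7, 34.3]
orientation: [2.264, 2.175, 0.005]
contact_force: [0.1, -0.4, 4.8]
opening: 29.7
gripper_force: 30.5
```

Request:
{"name": "apply_moves", "arguments": {"increments": [[0.1,0,0,0,0,0,0],[0.1,0,0,0,0,0,0],[0.1,0,0,-15,0,0,0],[0.1,0,0,-50,0,0,0],[0.1,0,0,-100,0,0,0],[0.1,0,0,-148,0,0,0],[0.1,0,0,-148,0,0,0],[0.1,0,0,-148,0,0,0]]}}

```text
t: 27.8
ee_pos: [556.2, 218.4, 179.7]
orientation: [-2.265, -2.176, 0.002]
contact_force: [-0.2, 0.6, -1.6]
opening: 29.5
gripper_force: 30.1
```

Request:
{"name": "apply_moves", "arguments": {"increments": [[0.1,-45,-10,0,0,0,-0.03],[0.1,-90,-20,0,0,0,-0.06],[0.1,-135,-30,0,0,0,-0.09],[0.1,-180,-40,0,0,0,-0.12],[0.1,-225,-51,0,0,0,-0.15],[0.1,-270,-62,0,0,0,-0.2],[0.1,-305,-70,0,0,0,-0.2],[0.1,-322,-74,0,0,0,-0.2]]}}

```text
t: 28.8
ee_pos: [468.3, -101.3, 178.0]
orientation: [-2.036, -2.386, 0.002]
contact_force: [0.4, 0.1, -0.8]
opening: 29.8
gripper_force: 30.1
```

Request:
{"name": "apply_moves", "arguments": {"increments": [[0.1,-45,-20,0,0,0,0],[0.1,-90,-39,0,0,0,0],[0.1,-135,-59,0,0,0,0],[0.1,-180,-79,0,0,0,0],[0.1,-220,-96,0,0,0,0],[0.1,-250,-110,0,0,0,0],[0.1,-258,-113,0,0,0,0],[0.1,-258,-113,0,0,0,0]]}}

```text
t: 29.8
ee_pos: [399.6, -372.3, 179.1]
orientation: [-2.035, -2.39, -0.002]
contact_force: [-0.5, -0.2, -0.2]
opening: 29.7
gripper_force: 30.1
```

Request:
{"name": "apply_moves", "arguments": {"increments": [[0.1,0,0,40,0,0,0],[0.1,0,0,90,0,0,0],[0.1,0,0,130,0,0,0],[0.1,0,0,148,0,0,0],[0.1,0,0,154,0,0,0],[0.1,0,0,154,0,0,0],[0.55,0,0,154,0,0,0],[0.55,0,0,154,0,0,0]]}}

```text
t: 30.8
ee_pos: [400.1, -373.3, 27.1]
orientation: [2.035, 2.391, -0.0]
contact_force: [-0.5, -0.9, -0.3]
opening: 46.6
gripper_force: 0.0
```

Request:
{"name": "apply_moves", "arguments": {"increments": [[0.55,0,0,0,0,0,0],[0.55,0,0,-15,0,0,0],[0.55,0,0,-50,0,0,0],[0.55,0,0,-100,0,0,0],[0.55,0,0,-154,0,0,0],[0.2,0,0,-154,0,0,0],[0,0,0,-154,0,0,0],[0,0,0,-154,0,0,0]]}}

```text
t: 31.8
ee_pos: [398.8, -372.2, 178.4]
orientation: [-2.034, -2.389, -0.001]
contact_force: [0.2, -0.6, -0.7]
opening: -0.1
gripper_force: 0.0
```

```bash
python3 - <<'E'
from h import *
st()
t=r.snapshot("top");s=r.snapshot("scene")
cv2.imwrite("pics/i1.png",cv2.resize(t[150:300,100:400],(800,400),interpolation=cv2.INTER_CUBIC)[:,:,::-1])
E
```

```text
t31.8 tcp [ 398.8 -372.2  178.4] fing ang 0.160 zax [-0.002  0.003 -1.   ] open -0.1 gf 0.0 F [ 0.2 -0.6 -0.7]
```

View pics/i1.png

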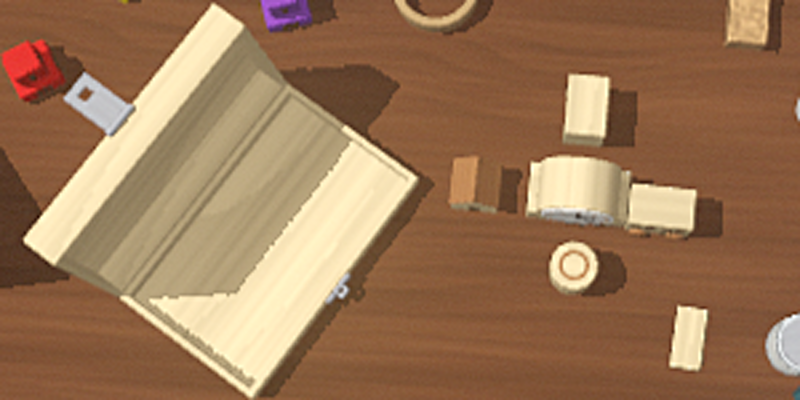

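The case is empty. The drum, arch and house look right, but the bus, at (628–697,185–235), looks too close to the clock. I'll measure all of them.

```bash
python3 - <<'E'
from h import *
o=lambda L:np.array(L)/(800/300)+[99.5,149.5]
g=lambda u,z:[ray("top",*q,z)[:2].round(1) for q in o(u)]
print("bus top",g([(630,184),(696,188),(694,236),(628,226)],52))
print("house",g([(452,157),(503,162),(498,210),(449,204)],28),"drum",g([(575,264)],50),"arch",g([(569,75),(609,77),(606,138),(565,136)],50))
print("clock shoulder",g([(630,172),(627,224)],40))
cl=[527.5,-71.9,-.04]
print("expected px bus", (px("top",T([523.4,-183.9,-.04],rect(40,64,52)))-[99.5,149.5])*8/3)
print("clock exp",(px("top",T(cl,rect(50,100,40)))-[99.5,149.5])*8/3)
s=r.snapshot("scene");t=r.snapshot("top")
a=cv2.resize(s[190:260,215:290],(430,400),interpolation=cv2.INTER_CUBIC)
b=cv2.resize(t[200:245,325:370],(370,370),interpolation=cv2.INTER_CUBIC)
q=np.zeros((400,800,3),np.uint8);q[:,:430]=a;q[:370,430:]=b
cv2.imwrite("pics/j1.png",q[:,:,::-1])
E
```

```text
bus top [array([ 535.2, -120.3]), array([ 534.9, -185.3]), array([ 487.1, -184.6]), array([ 493.3, -119.9])]
house [array([557.4,  57.5]), array([555.1,   6. ]), array([506. ,   8.2]), array([509.3,  57.5])] drum [array([453.3, -69.9])] arch [array([643.3, -55.3]), array([643.5, -95.5]), array([580.7, -95. ]), array([580.5, -54.2])]
clock shoulder [array([ 549.7, -120.9]), array([ 497.2, -119.9])]
expected px bus [[663.21157424 176.42111295]
 [660.27908376 216.30678613]
 [725.53970111 222.54430193]
 [728.0837021  182.57570761]]
clock exp [[531.95220236 161.83765395]
 [527.34295924 211.08995006]
 [628.12579769 220.73592401]
 [631.99489681 171.32522134]]
```

View pics/j1.png

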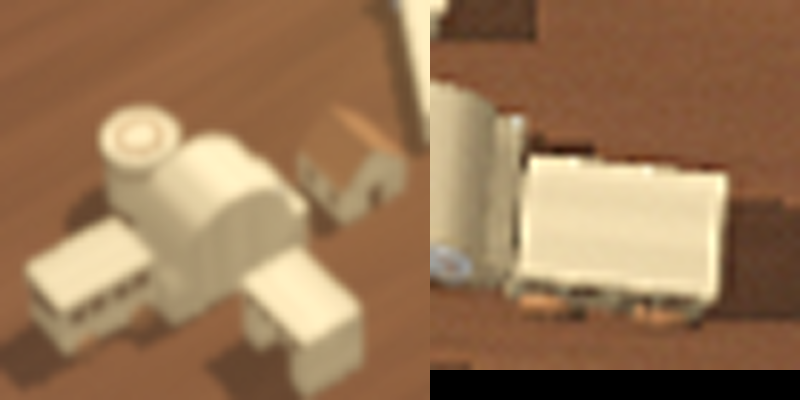

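The bus was knocked against the clock (right panel: corners (530,157), (725,175), (717,300), (520,278)). I'll regrasp it and move it back.

```bash
python3 - <<'E'
from h import *
o=lambda L:(np.array(L)-[430,0])/8.222+[324.5,199.5]
uv=o([(530,157),(725,175),(717,300),(520,278)])
P=np.array([ray("top",*q,52)[:2] for q in uv]);print(P.round(1),P.mean(0).round(1))
p,e=fit("top",uv,rect(40,64,52)[0:0] or [[20,32,52],[20,-32,52],[-20,-32,52],[-20,32,52]],[513,-153,0]);print("bus grip angle",p,e)
c=p[:2];a=p[2]
plan([(460,-250,180,a)],[399.45,-373.04,180.3,.16])
plan([(c[0],c[1],180,a)])
plan([(c[0],c[1],19,a)])
plan([(c[0],c[1],23,a)])
plan([(523,-183.8,23,-.04)])
plan([(523,-183.8,19,-.04)])
plan([(523,-183.8,150,-.04)])
E
```

```text
[[ 535.1 -122.7]
 [ 532.8 -185. ]
 [ 492.3 -183.6]
 [ 495.8 -121. ]] [ 514.  -153.1]
bus grip angle [ 5.14016019e+02 -1.53083646e+02 -4.43893047e-02] 0.3430404751312608
(460, -250, 180, np.float64(-0.04438930473453113)) -> [112, 79, 0, 0.204]
cmd [ 4.5960e+02 -2.4988e+02  1.8030e+02 -4.0000e-02]
(np.float64(514.0160192357006), np.float64(-153.08364589485296), 180, np.float64(-0.04438930473453113)) -> [99, 50, 0, 0.0]
cmd [ 5.1390e+02 -1.5318e+02  1.8030e+02 -4.0000e-02]
(np.float64(514.0160192357006), np.float64(-153.08364589485296), 19, np.float64(-0.04438930473453113)) -> [0, 0, 161, 0.0]
cmd [ 5.1390e+02 -1.5318e+02  1.9300e+01 -4.0000e-02]
(np.float64(514.0160192357006), np.float64(-153.08364589485296), 23, np.float64(-0.04438930473453113)) -> [0, 0, -4, 0.0]
cmd [ 5.1390e+02 -1.5318e+02  2.3300e+01 -4.0000e-02]
(523, -183.8, 23, -0.04) -> [-30, 10, 0, -0.004]
cmd [ 5.2257e+02 -1.8359e+02  2.3300e+01 -4.0000e-02]
(523, -183.8, 19, -0.04) -> [0, 0, 4, 0.0]
cmd [ 5.2257e+02 -1.8359e+02  1.9300e+01 -4.0000e-02]
(523, -183.8, 150, -0.04) -> [0, 0, -131, 0.0]
cmd [ 5.2257e+02 -1.8359e+02  1.5030e+02 -4.0000e-02]
```

Request:
{"name": "apply_moves", "arguments": {"increments": [[0.65,40,28,0,0,0,0.1],[0.65,80,56,0,0,0,0.204],[0.65,112,79,0,0,0,0.204],[0.65,112,79,0,0,0,0.204],[0.65,112,79,0,0,0,0.204],[0.65,112,79,0,0,0,0.204],[0.65,112,79,0,0,0,0.204],[0.65,112,79,0,0,0,0.204]]}}

```text
t: 33.0
ee_pos: [459.4, -250.4, 180.2]
orientation: [-2.271, -2.171, -0.0]
contact_force: [0.2, 0.6, 1.0]
opening: 55.7
gripper_force: 0.0
```

Request:
{"name": "apply_moves", "arguments": {"increments": [[0.65,45,23,0,0,0,0],[0.65,90,45,0,0,0,0],[0.65,99,50,0,0,0,0],[0.65,99,50,40,0,0,0],[0.65,99,50,85,0,0,0],[0.65,99,50,130,0,0,0],[0.65,99,50,161,0,0,0],[0.65,99,50,161,0,0,0]]}}

```text
t: 34.0
ee_pos: [511.1, -153.0, 16.2]
orientation: [-2.266, -2.166, 0.005]
contact_force: [0.4, -0.4, 0.3]
opening: 55.3
gripper_force: 0.0
```

Request:
{"name": "apply_moves", "arguments": {"increments": [[0.65,0,0,0,0,0,0],[0.2,0,0,0,0,0,0],[0.2,0,0,0,0,0,0],[0.2,0,0,0,0,0,0],[0.2,0,0,0,0,0,0],[0.2,0,0,-2,0,0,0],[0.2,0,0,-4,0,0,0],[0.2,0,0,-4,0,0,0]]}}

```text
t: 35.0
ee_pos: [513.7, -153.9, 23.2]
orientation: [2.269, 2.171, -0.002]
contact_force: [0.2, -5.2, -1.7]
opening: 39.9
gripper_force: 31.3
```

Request:
{"name": "apply_moves", "arguments": {"increments": [[0.2,-8,0,0,0,0,0],[0.2,-18,5,0,0,0,0],[0.2,-30,10,0,0,0,-0.004],[0.2,-30,10,0,0,0,-0.004],[0.2,-30,10,4,0,0,-0.004],[0.2,-30,10,4,0,0,-0.004],[0.65,-30,10,4,0,0,-0.004],[0.65,-30,10,4,0,0,-0.004]]}}

```text
t: 36.0
ee_pos: [522.5, -183.2, 19.1]
orientation: [-2.265, -2.176, -0.0]
contact_force: [-0.8, -1.5, -0.1]
opening: 55.4
gripper_force: 0.0
```

Request:
{"name": "apply_moves", "arguments": {"increments": [[0.65,0,0,0,0,0,0],[0.65,0,0,-15,0,0,0],[0.65,0,0,-55,0,0,0],[0.5,0,0,-100,0,0,0],[0.2,0,0,-131,0,0,0],[0,0,0,-131,0,0,0],[0,0,0,-131,0,0,0],[0,0,0,-131,0,0,0]]}}

```text
t: 37.0
ee_pos: [521.6, -183.1, 148.4]
orientation: [-2.263, -2.174, 0.002]
contact_force: [-0.4, -0.7, -1.2]
opening: -0.2
gripper_force: 0.0
```

Now the lid: go around behind it, with fingers shut.

```bash
cat >> h.py <<'E'
CASE=np.array([466.2,232.8,1.003])
def cw(x,y,z=0): return tuple(T(CASE,[x,y,0])[0,:2])+(z,)
E
python3 - <<'E'
from h import *
f=1.003-np.pi/2
y=70
plan([(522.6,-183.6,270,-.04),(*cw(-60,y,270),f)],[522.57,-183.59,150.3,-.04])
plan([(*cw(185,y,270),f)])
plan([(*cw(185,y,160),f)])
def P(a):return 82.5-140*np.cos(a)+38*np.sin(a)+12, 26+140*np.sin(a)+38*np.cos(a)
c0=None
w=[(*cw(P(a)[0],y,P(a)[1]),f) for a in np.linspace(1.7,0.95,8)];plan(w)
w=[(*cw(P(a)[0],y,P(a)[1]),f) for a in np.linspace(.87,.31,8)];plan(w)
w=[(*cw(P(a)[0],y,P(a)[1]-(2 if a<.01 else 0)),f) for a in [.23,.15,.08,.03,0,0]];plan(w)
E
```

```text
(522.6, -183.6, 270, -0.04) -> [0, 0, -120, 0.0]
(np.float64(374.91730489206464), np.float64(219.85899641327168), 270, -0.5677963267948967) -> [397, -164, -120, 0.528]
cmd [374.58 219.65 270.3   -0.57]
(np.float64(506.672293900801), np.float64(426.41558156927147), 270, -0.5677963267948967) -> [245, 0, 0, -0.0]
cmd [506.37 426.18 270.3   -0.57]
(np.float64(506.672293900801), np.float64(426.41558156927147), 160, -0.5677963267948967) -> [0, 0, 110, -0.0]
cmd [506.37 426.18 160.3   -0.57]
(np.float64(487.96926557643764), np.float64(397.0942352443875), np.float64(159.93698268011568), -0.5677963267948967) -> [-34, 0, 0, -0.0]
(np.float64(480.09490187672344), np.float64(384.7493389461421), np.float64(165.12769079539567), -0.5677963267948967) -> [-49, 0, -5, -0.0]
(np.float64(471.967181720573), np.float64(372.0072474838847), np.float64(168.72279708848595), -0.5677963267948967) -> [-64, 0, -8, -0.0]
(np.float64(463.67931879547905), np.float64(359.0140949897889), np.float64(170.68107067199506), -0.5677963267948967) -> [-80, 0, -10, -0.0]
(np.float64(455.3263634045821), np.float64(345.918894918
[... 1811 characters left out ...]
.0]
(np.float64(386.6142966966431), np.float64(238.19675122566247), np.float64(84.4946395078735), -0.5677963267948967) -> [-11, 0, 21, -0.0]
(np.float64(384.58893822892054), np.float64(235.02153082636642), np.float64(75.0665219951837), -0.5677963267948967) -> [-15, 0, 30, -0.0]
(np.float64(383.3618985279473), np.float64(233.09786074456733), np.float64(68.18227131081092), -0.5677963267948967) -> [-17, 0, 37, -0.0]
(np.float64(382.7150491395205), np.float64(232.08377390209617), np.float64(62.0), -0.5677963267948967) -> [-18, 0, 43, -0.0]
(np.float64(382.7150491395205), np.float64(232.08377390209617), np.float64(62.0), -0.5677963267948967) -> [-18, 0, 43, -0.0]
cmd [382.65 232.3   62.3   -0.57]
```

Request:
{"name": "apply_moves", "arguments": {"increments": [[0,0,0,-60,0,0,0],[0,20,-8,-110,0,0,0],[0,75,-31,-120,0,0,0],[0,127,-52,-120,0,0,0],[0,180,-74,-120,0,0,0],[0,232,-96,-120,0,0,0],[0,285,-118,-120,0,0,0],[0,338,-140,-120,0,0,0]]}}

```text
t: 38.0
ee_pos: [395.0, 161.2, 269.0]
orientation: [-2.265, -2.175, 0.003]
contact_force: [0.7, 0.4, 0.3]
opening: -0.1
gripper_force: 0.0
```

Request:
{"name": "apply_moves", "arguments": {"increments": [[0,20,-8,0,0,0,0.13],[0,40,-16,0,0,0,0.26],[0,59,-24,0,0,0,0.39],[0,59,-24,0,0,0,0.528],[0,59,-24,0,0,0,0.528],[0,59,-24,0,0,0,0.528],[0,59,-24,0,0,0,0.528],[0,59,-24,0,0,0,0.528]]}}

```text
t: 39.0
ee_pos: [374.7, 219.5, 270.3]
orientation: [-2.755, -1.51, -0.0]
contact_force: [-0.2, 0.8, -0.4]
opening: -0.0
gripper_force: 0.0
```

Request:
{"name": "apply_moves", "arguments": {"increments": [[0,45,0,0,0,0,0],[0,90,0,0,0,0,0],[0,135,0,0,0,0,0],[0,180,0,0,0,0,0],[0,215,0,0,0,0,0],[0,245,0,0,0,0,0],[0,245,0,0,0,0,0],[0,245,0,0,0,0,0]]}}

```text
t: 40.0
ee_pos: [506.3, 425.8, 270.1]
orientation: [2.755, 1.51, -0.001]
contact_force: [0.0, -0.8, 0.2]
opening: -0.0
gripper_force: 0.0
```

```bash
python3 - <<'E'
from h import *
st();print(r.get_obs()["joint_positions"].round(2))
t=r.snapshot("top");s=r.snapshot("scene")
a=cv2.resize(s[60:220,260:400],(525,600),interpolation=cv2.INTER_CUBIC)
c=cv2.resize(t[195:245,325:370],(270,300),interpolation=cv2.INTER_CUBIC)
q=np.zeros((600,800,3),np.uint8);q[:,:525]=a;q[:300,530:]=c;
q[305:,530:]=cv2.resize(t[255:300,380:485],(270,295),interpolation=cv2.INTER_CUBIC)
cv2.imwrite("pics/k1.png",q[:,:,::-1])
E
```

```text
t40.0 tcp [506.3 425.8 270.1] fing ang -0.568 zax [-0.001 -0.001 -1.   ] open -0.0 gf 0.0 F [ 0.  -0.8  0.2]
[ 0.61  0.34  0.99 -0.    1.81  1.18]
```

View pics/k1.png

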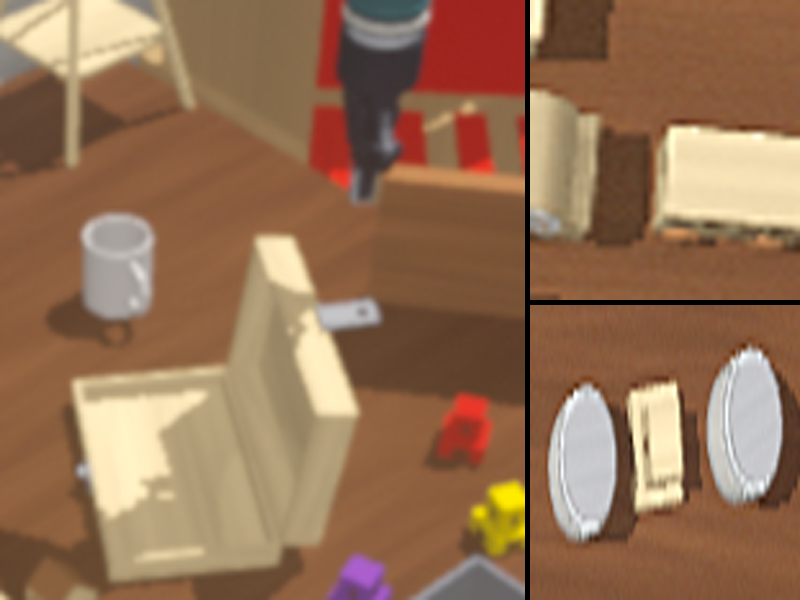

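Bus gap is restored, the tower stands between the tins, and the gripper is behind the open lid. Closing the lid.

Request:
{"name": "apply_moves", "arguments": {"increments": [[0,0,0,40,0,0,0],[0,0,0,80,0,0,0],[0,0,0,110,0,0,0],[0,0,0,110,0,0,0],[0,-10,0,110,0,0,0],[0,-20,0,110,0,0,0],[0,-30,0,110,0,0,0],[0,-34,0,110,0,0,0]]}}

```text
t: 41.1
ee_pos: [488.2, 397.2, 161.6]
orientation: [-2.755, -1.509, -0.004]
contact_force: [2.4, 3.5, 2.6]
opening: 0.1
gripper_force: 2.1
```

Request:
{"name": "apply_moves", "arguments": {"increments": [[0,-8,0,-3,0,0,0],[0,-15,0,-5,0,0,0],[0,-30,0,-8,0,0,0],[0,-46,0,-10,0,0,0],[0,-61,0,-11,0,0,0],[0,-77,0,-9,0,0,0],[0,-92,0,-6,0,0,0],[0,-107,0,-2,0,0,0]]}}

```text
t: 42.1
ee_pos: [429.4, 305.9, 162.0]
orientation: [2.755, 1.51, -0.002]
contact_force: [0.9, 2.1, -0.4]
opening: -0.2
gripper_force: 0.9
```

Request:
{"name": "apply_moves", "arguments": {"increments": [[0,-10,0,5,0,0,0],[0,-21,0,10,0,0,0],[0,-31,0,16,0,0,0],[0,-40,0,23,0,0,0],[0,-49,0,31,0,0,0],[0,-57,0,39,0,0,0],[0,-64,0,48,0,0,0],[0,-71,0,57,0,0,0]]}}

```text
t: 43.1
ee_pos: [392.1, 247.1, 104.5]
orientation: [-2.755, -1.51, 0.0]
contact_force: [0.6, 1.1, 1.1]
opening: 0.1
gripper_force: 0.3
```

Request:
{"name": "apply_moves", "arguments": {"increments": [[0,-6,0,10,0,0,0],[0,-11,0,21,0,0,0],[0,-15,0,30,0,0,0],[0,-17,0,37,0,0,0],[0,-18,0,40,0,0,0],[0,-18,0,41,0,0,0],[0,-18,0,41,0,0,0],[0,-18,0,41,0,0,0]]}}

```text
t: 44.1
ee_pos: [383.0, 232.5, 64.6]
orientation: [-2.755, -1.51, -0.001]
contact_force: [-0.1, 0.1, -0.4]
opening: -0.2
gripper_force: 0.0
```

```bash
python3 - <<'E'
from h import *
st()
E
```

```text
t44.1 tcp [383.  232.5  64.6] fing ang -0.568 zax [ 0.001  0.    -1.   ] open -0.2 gf 0.0 F [-0.1  0.1 -0.4]
```

Request:
{"name": "apply_moves", "arguments": {"increments": [[0,0,0,1,0,0,0],[0,0,0,2,0,0,0],[0,0,0,2,0,0,0],[0,0,0,2,0,0,0],[0,0,0,2,0,0,0],[0,0,0,2,0,0,0],[0,0,0,2,0,0,0],[0,0,0,2,0,0,0]]}}

```text
t: 45.1
ee_pos: [383.1, 232.5, 64.0]
orientation: [2.755, 1.51, 0.002]
contact_force: [-4.0, -1.5, 8.1]
opening: -0.5
gripper_force: 4.0
```

Lid is shut: tip at z = 64 with an 8 N reaction. Now the hasp.

```bash
python3 - <<'E'
from h import *
f=1.003-np.pi/2
plan([(*cw(-45,70,130),f),(*cw(-45,0,130),f),(*cw(-45,0,88),f)],[382.65,232.3,62.3,f])
plan([(*cw(-115,0,88),f),(*cw(-122,0,62),f),(*cw(-124,0,36),f)])
plan([(*cw(-104,0,36),f),(*cw(-101,0,36),f)])
E
```

```text
(np.float64(382.98393687219135), np.float64(232.50531795343494), 130, -0.5677963267948967) -> [0, 0, -68, 0.0]
(np.float64(442.00010405961984), np.float64(194.86103537951027), 130, -0.5677963267948967) -> [0, 70, -68, 0.0]
(np.float64(442.00010405961984), np.float64(194.86103537951027), 88, -0.5677963267948967) -> [0, 70, -26, 0.0]
cmd [441.67 194.66  88.3   -0.57]
(np.float64(404.3558214856952), np.float64(135.84486819208178), 88, -0.5677963267948967) -> [-70, 0, 0, 0.0]
(np.float64(400.5913932283027), np.float64(129.94325147333893), 62, -0.5677963267948967) -> [-77, 0, 26, 0.0]
(np.float64(399.51584229761914), np.float64(128.25707526798382), 36, -0.5677963267948967) -> [-79, 0, 52, 0.0]
cmd [399.18 128.05  36.3   -0.57]
(np.float64(410.27135160445476), np.float64(145.1188373215348), 36, -0.5677963267948967) -> [20, 0, 0, 0.0]
(np.float64(411.8846780004801), np.float64(147.64810162956746), 36, -0.5677963267948967) -> [23, 0, 0, 0.0]
cmd [411.55 147.44  36.3   -0.57]
```

Request:
{"name": "apply_moves", "arguments": {"increments": [[0,0,0,2,0,0,0],[0,0,0,2,0,0,0],[0,0,0,-30,0,0,0],[0,0,0,-68,0,0,0],[0,0,35,-68,0,0,0],[0,0,70,-68,0,0,0],[0,0,70,-45,0,0,0],[0,0,70,-26,0,0,0]]}}

```text
t: 46.1
ee_pos: [442.1, 194.3, 87.6]
orientation: [-2.756, -1.509, -0.0]
contact_force: [0.1, 0.3, -0.4]
opening: -0.1
gripper_force: 0.0
```

```bash
python3 - <<'E'
from h import *
x,A=st();L=(x[:2]-CASE[:2])@rz(CASE[2])[:2,:2];print("case xy",L)
E
```

```text
t46.1 tcp [442.1 194.3  87.6] fing ang -0.569 zax [-0.  0. -1.] open -0.1 gf 0.0 F [ 0.1  0.3 -0.4]
case xy [-45.4321944   -0.35514047]
```

Request:
{"name": "apply_moves", "arguments": {"increments": [[0,-15,0,0,0,0,0],[0,-30,0,0,0,0,0],[0,-45,0,0,0,0,0],[0,-60,0,0,0,0,0],[0,-72,0,0,0,0,0],[0,-77,0,20,0,0,0],[0,-79,0,38,0,0,0],[0,-79,0,52,0,0,0]]}}

```text
t: 47.1
ee_pos: [399.0, 127.5, 35.9]
orientation: [2.755, 1.509, 0.0]
contact_force: [0.3, -0.2, 2.2]
opening: 0.0
gripper_force: 0.3
```

Request:
{"name": "apply_moves", "arguments": {"increments": [[0,0,0,0,0,0,0],[0,5,0,0,0,0,0],[0,10,0,0,0,0,0],[0,15,0,0,0,0,0],[0,18,0,0,0,0,0],[0,20,0,0,0,0,0],[0,22,0,0,0,0,0],[0,23,0,0,0,0,0]]}}

```text
t: 48.1
ee_pos: [411.4, 147.5, 36.2]
orientation: [-2.755, -1.51, 0.001]
contact_force: [-0.8, -1.5, -0.5]
opening: 0.2
gripper_force: 0.7
```

Request:
{"name": "apply_moves", "arguments": {"increments": [[0,1,0,0,0,0,0],[0,2,0,0,0,0,0],[0,2,0,0,0,0,0],[0,2,0,0,0,0,0],[0,2,0,0,0,0,0],[0,2,0,0,0,0,0],[0,2,0,0,0,0,0],[0,2,0,0,0,0,0]]}}

```text
t: 49.1
ee_pos: [412.7, 149.2, 36.4]
orientation: [-2.755, -1.51, -0.0]
contact_force: [-2.3, -0.6, 0.5]
opening: -0.3
gripper_force: 0.5
```

```bash
python3 - <<'E'
from h import *
x,A=st();L=(x[:2]-CASE[:2])@rz(CASE[2])[:2,:2];print("case xy",L)
E
```

```text
t49.1 tcp [412.7 149.2  36.4] fing ang -0.568 zax [ 0.  0. -1.] open -0.3 gf 0.5 F [-2.3 -0.6  0.5]
case xy [-99.27296962   0.1672696 ]
```

Request:
{"name": "apply_moves", "arguments": {"increments": [[0,1,0,0,0,0,0],[0,2,0,0,0,0,0],[0,3,0,0,0,0,0],[0,3,0,0,0,0,0],[0,3,0,0,0,0,0],[0,3,0,0,0,0,0],[0,3,0,0,0,0,0],[0,3,0,0,0,0,0]]}}

```text
t: 50.1
ee_pos: [413.2, 150.1, 36.2]
orientation: [2.753, 1.509, -0.007]
contact_force: [-4.7, -6.3, 5.2]
opening: -0.0
gripper_force: 4.0
```

Request:
{"name": "apply_moves", "arguments": {"increments": [[0,-15,0,0,0,0,0],[0,-40,0,0,0,0,0],[0,-40,0,-50,0,0,0],[0,-40,0,-100,0,0,0],[0,-40,0,-160,0,0,0],[0,-80,40,-180,0,0,0],[0,-120,20,-200,0,0,0],[0,-120,0,-200,0,0,0]]}}

```text
t: 51.1
ee_pos: [349.9, 49.4, 238.5]
orientation: [2.756, 1.503, 0.009]
contact_force: [0.4, 0.6, -0.2]
opening: 0.1
gripper_force: 0.0
```

```bash
python3 - <<'E'
from h import *
st()
t=r.snapshot("top");s=r.snapshot("scene")
q=np.zeros((600,800,3),np.uint8)
q[:300,:]=cv2.resize(t[165:305,115:488],(800,300),interpolation=cv2.INTER_CUBIC)
q[305:,:395]=cv2.resize(s[135:225,265:365],(395,295),interpolation=cv2.INTER_CUBIC)
q[305:,405:]=cv2.resize(s[185:270,205:300],(395,295),interpolation=cv2.INTER_CUBIC)
cv2.imwrite("pics/l1.png",q[:,:,::-1])
E
```

```text
t51.1 tcp [349.9  49.4 238.5] fing ang -0.572 zax [ 0.006  0.    -1.   ] open 0.1 gf 0.0 F [ 0.4  0.6 -0.2]
```

View pics/l1.png

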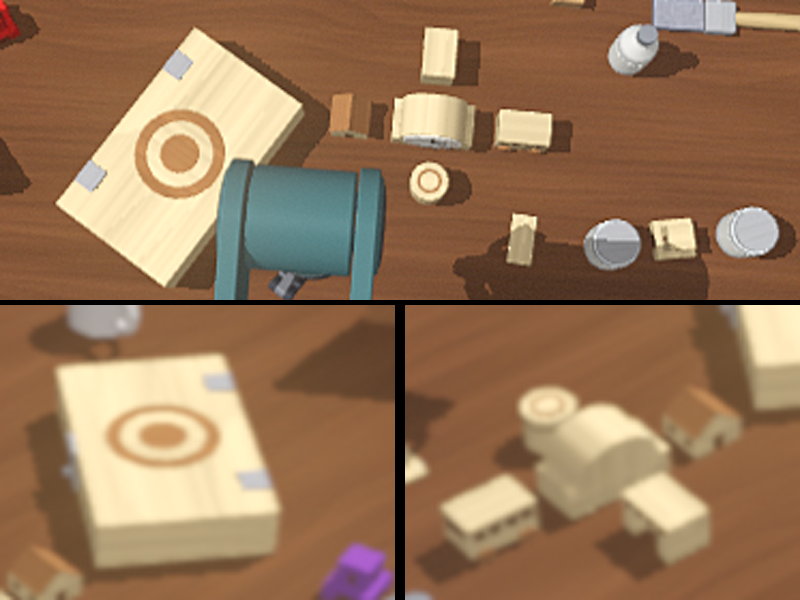

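```bash
python3 - <<'E'
from h import *
g=lambda u,v,z:ray("top",u/2.145+114.5,v/2.143+164.5,z)[:2].round(1)
print("tins",g(614,243,70),g(749,231,70),"tower up",g(679,236,52),"base",g(673,240,20),"drum",g(429,181,50),"bus",g(524,129,52),"exp mid 399.8 -373.4")
for n in ["top"]:
    im=cv2.cvtColor(r.snapshot(n),cv2.COLOR_RGB2GRAY)
print(g(402.,100,0))
E
```

```text
tins [ 388.3 -288.5] [ 411.5 -447.4] tower up [ 402.6 -369.8] base [ 400.4 -371.1] drum [452.  -68.3] bus [ 522.1 -181.2] exp mid 399.8 -373.4
[560.5 -31.6]
```

The final view shows the lid shut and the hasp down over the catch. All five models are upright at their places.

```bash
python3 -c "
from workcell import r
print(r.finish_job())"
```

```text
the job is handed in; nothing more can be done
None
```

The job is handed in: all five models are unpacked and stand upright in their places, the lid is shut and the hasp lies down over the catch; the bus was knocked against the clock mid-run, so I put it back.

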